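Load the carry rack with turned feet in reverse order

TASK

Move the four turned furniture feet from the plywood drying rack to the blue carry rack in reverse order, one to a bay: seen from the robot, the foot that stands leftmost in the drying rack goes to the rightmost bay of the blue rack, and so on until the rightmost stands leftmost. Keep the feet upright, set them down rather than dropping them, and leave each standing flat on the floor of its bay.

Things in the scene. Friction and masses are not known exactly. Their poses are not given: they have to be found in the camera images.
- drying_rack: Plywood drying rack, fixed: row of four square bays along its y, holding the feet at the start. Origin: underside, under the middle of the row; x away from the robot, y to the robot's left, z up (yaw within 0.3 rad). Bay centres x = 0, y = +96, +32, -32, -96 mm; bays 58 mm square inside; floor 8 mm and tops of the 6 mm walls 20 mm above the bench. A 34 mm strip in front (-x) carries colour tiles.
- carry_rack: Bright blue carry rack, fixed, empty at the start: a row of four square bays along its y. Origin: underside, under the middle of the row; x away from the robot, y to the robot's left, z up (yaw within 0.3 rad). Bay centres x = 0, y = +96, +32, -32, -96 mm; bays 58 mm square inside; floor 8 mm and tops of the 6 mm walls 20 mm above the bench.
- foot_white: Turned wooden furniture foot, painted white, loose, about 0.13 kg, standing upright in a bay of the drying rack. 100 mm tall, round about its own z axis (up); origin at the centre of its underside. Base disc 40 mm across, bulb 38 mm across 34 to 42 mm up, straight neck 26 mm across from 56 to 90 mm above the underside (grip here), small head 30 mm across above it.
- foot_red: Turned wooden furniture foot, painted red, loose, about 0.13 kg, standing upright in a bay of the drying rack. 100 mm tall, round about its own z axis (up); origin at the centre of its underside. Base disc 40 mm across, bulb 38 mm across 34 to 42 mm up, straight neck 26 mm across from 56 to 90 mm above the underside (grip here), small head 30 mm across above it.
- foot_green: Turned wooden furniture foot, painted green, loose, about 0.13 kg, standing upright in a bay of the drying rack. 100 mm tall, round about its own z axis (up); origin at the centre of its underside. Base disc 40 mm across, bulb 38 mm across 34 to 42 mm up, straight neck 26 mm across from 56 to 90 mm above the underside (grip here), small head 30 mm across above it.
- foot_walnut: Turned wooden furniture foot, dark brown walnut, loose, about 0.13 kg, standing upright in a bay of the drying rack. 100 mm tall, round about its own z axis (up); origin at the centre of its underside. Base disc 40 mm across, bulb 38 mm across 34 to 42 mm up, straight neck 26 mm across from 56 to 90 mm above the underside (grip here), small head 30 mm across above it.
- tile_white: Colour sample tile, painted white, fixed on the drying rack's front strip just before the bay in which the foot of the same colour starts, so it still shows that foot's first place afterwards. 24 x 44 x 4 mm, lying flat, axes as the rack's; origin at the centre of its underside, 49 mm in front (-x) of the bay's centre.
- tile_red: Colour sample tile, painted red, fixed on the drying rack's front strip just before the bay in which the foot of the same colour starts, so it still shows that foot's first place afterwards. 24 x 44 x 4 mm, lying flat, axes as the rack's; origin at the centre of its underside, 49 mm in front (-x) of the bay's centre.
- tile_green: Colour sample tile, painted green, fixed on the drying rack's front strip just before the bay in which the foot of the same colour starts, so it still shows that foot's first place afterwards. 24 x 44 x 4 mm, lying flat, axes as the rack's; origin at the centre of its underside, 49 mm in front (-x) of the bay's centre.
- tile_walnut: Colour sample tile, dark brown walnut, fixed on the drying rack's front strip just before the bay in which the foot of the same colour starts, so it still shows that foot's first place afterwards. 24 x 44 x 4 mm, lying flat, axes as the rack's; origin at the centre of its underside, 49 mm in front (-x) of the bay's centre.

How it is judged:
By the outcome, as a careful person would: the job done as asked, in the order asked, and still so for the second after the job is handed in, with the robot touching nothing.
It also fails if it takes over 109 s, if anything falls off the work surface, if the arm or the gripper's body presses on something with over 40 N, if the wrist force passes 120 N, or if a joint passes its speed limit or range.

ROBOT

A 6-joint arm with a two-finger parallel gripper is mounted at the origin on the work surface. World frame = base frame: x ahead of the robot, y to its left, z up, the work surface at z = 0. Lengths are in m, angles in rad, forces in N, time in s.
With the tool pointing down it reaches from about 0.4 to 0.825 m from the base axis. Payload 7 kg.
Tool frame: the origin (TCP) lies at the very end of the fingers, on their centre line; the grasp point (between the pads) lies 19 mm behind it; z points along the fingers, y is the line along which they close (so a half turn about z gives the same grasp; the last joint's range is limited). The gripper opens to 88 mm and grips with 3 to 60 N. Pads are 19 mm wide; open, the fingers measure 130 mm over their backs; the gripper's body (78 mm by 193 mm) begins 47 mm behind the grasp point.
Start: joints at [-0.831, 0.359, 0.012, 0, -1.224, -0.288], TCP at [0.295, -0.607, 0.227] pointing down, gripper open.
Joint ranges: [-3.07, 3.07], [-1.43, 2.12], [-1.02, 1.25], [-3.03, 1.67], [-3.05, -0], [-3.03, 3.03]. Speed limits (rad/s): [2.39, 2.39, 3.01, 3.14, 3.14, 3.14].

INTERFACE

Orientations are given as [roll, pitch, yaw] about the fixed x, y, z axes, in that order (R = Rz(yaw) Ry(pitch) Rx(roll)).
In Python, from station import arm, grab_frame gives the robot as it stands.
- The arm moves only by the tool jog_arm, never from a script. Its argument "deltas" is a list that holds one entry, the list of rows, each a list of 4 numbers: the shift along the tool's x, y, z in units of 60 mm (1.0 is 60 mm), then the turn about the tool's z in units of 5 degrees (1.0 is 5 degrees). A call has 1 to 8 rows; each row is the pose to reach, as a shift and turn from the pose commanded when the call began, along the tool's axes at that moment; what a row does not reach only later rows make up. A row lasts 1/8 s, in which the tool goes at most 62.5 mm and 10.7 degrees, less where a joint would pass 70% of its speed; a pose out of reach is approached as far as the arm can. A call with a gripper value outside its range is refused whole. "grip" is the finger opening in mm, from 0 to 87.6, set as the call begins (left out, the last holds). The fingers move at their own pace and stop on an object; "squeeze" is the grip in N (left out, the last holds). Time passes only in rows, so rows that repeat a pose let the fingers close. It gives the time, the measured TCP pose, the force, the opening and the grip force at its end, in the units of the state.
- arm.get_state(): the state, without advancing time (a new reading comes with each control period).
- grab_frame(name): name is "side" or "top"; returns a dict with "img" (420x560x3 uint8, red, green, blue), "vfov" (degrees; the focal length in pixels is half the picture's height over the tangent of half this angle, whatever the lens; pixels are square), "cx", "cy" (the principal point, pixels), "dist_coeffs" ([k1, k2, p1, p2, k3] as OpenCV has them; the pictures are not rectified), "xyz" and "rotation" of the camera in the world. Camera axes: x right, y down, z forward; pixel columns grow to the right and rows downward; lengths in m; the calibration is good to about 2 mm. A picture is of the moment at which its call begins. There is no depth.
- arm.job_done(): hands the job in; it is judged then, once.
The state is a dict: "t": time; "q": joint angles; "qd": joint speeds; "joint_efforts": joint torques, N m; "eef_pos": TCP position; "ee_rot": TCP orientation; "force": force on the tool from outside, world axes, zero at the start; "moment": the same for the moment, N m; "width": finger opening in m; "gripper_force": force on a finger pad.
Only numpy, scipy, OpenCV 4.12 (cv2) and the standard library are available. Lean on these libraries where they do the work, as an engineer would, in place of code of your own. Each camera call takes 0.05 s, during which the arm holds its last target. There are 200 camera calls.

## Working session

There is one attempt and no reset: what is moved stays moved. The work goes in short steps, Python scripts to look and compute and a tool call to move; the robot and the scene stay as the last step left them, time stands still between calls to the robot, and variables do not carry over. Pictures are saved under pics/ and viewed, at most 14 in all, crops included, and the job is handed in when it is done.

Besides the shell and the picture viewer there is one more tool, called after ">>>" as name([rows], argument=value, ...), one row to a line, values as JSON. jog_arm: Moves the arm, as the interface text tells. Its arguments: {"type":"object","properties":{"deltas":{"type":"array"},"grip":{"type":"number"},"squeeze":{"type":"number"}},"required":["deltas"]}

```bash
ls; mkdir -p pics
python3 - <<'E'
from station import arm, grab_frame
import cv2,pickle
s=arm.get_state();print(s['t'],s['eef_pos'],s['ee_rot'],s['width'])
F={}
for n in('side','top'):
    f=grab_frame(n);F[n]=f
    print(n,f['vfov'],f['cx'],f['cy'],f['dist_coeffs'],f['xyz'],f['rotation'])
    cv2.imwrite(f'pics/{n}0.png',f['img'][:,:,::-1])
pickle.dump(F,open('f0.pkl','wb'))
E
```

```text
pics
0.0 [ 0.29445471 -0.60682872  0.22559832] [ 3.13987962e+00 -1.72595809e-04 -2.68988912e+00] 0.08784555844880128
side 54.1920043885775 274.3572113452778 212.6168643848326 [-0.00909451  0.          0.          0.          0.        ] [ 0.21908083 -0.40151834  0.65414763] [-2.45588266 -0.01105848 -0.60003422]
top 54.267733014176294 276.04032001222726 212.43003361891962 [-0.09930445  0.          0.          0.          0.        ] [0.42846295 0.00570548 0.98421232] [-3.06529699  0.00804695 -1.58929006]
```

View pics/top0.png

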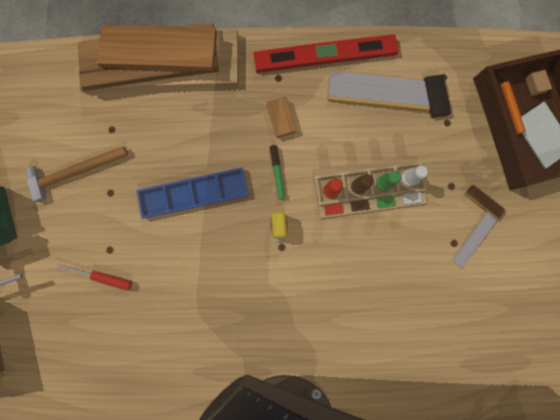

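View pics/side0.png

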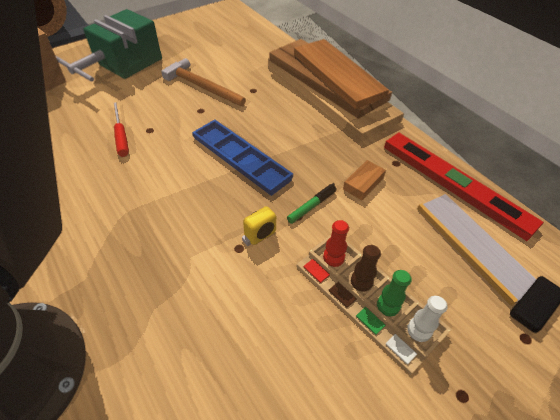

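The side and top pictures show the feet, left to right from the robot, as red, walnut, green and white, at top pixels x≈333, 362, 388 and 415, y≈180. The blue rack is at about (193,193) in the top view.

```bash
cat > h.py <<'E'
import numpy as np,cv2
from scipy.spatial.transform import Rotation as Ro
def cam(f):
    F=f['img'].shape[0]/2/np.tan(np.radians(f['vfov'])/2)
    K=np.array([[F,0,f['cx']],[0,F,f['cy']],[0,0,1.]])
    return K,np.array(f['dist_coeffs'],float),np.array(f['xyz']),Ro.from_euler('xyz',f['rotation']).as_matrix()
def ray(f,p):
    K,d,c,R=cam(f)
    u=cv2.undistortPoints(np.float64(p).reshape(-1,1,2),K,d)[:,0]
    v=np.c_[u,np.ones(len(u))]@R.T
    return c,v/np.linalg.norm(v,axis=1)[:,None]
def onz(f,p,z):
    c,v=ray(f,p); return c+v*((z-c[2])/v[:,2])[:,None]
def tri(fa,pa,fb,pb):
    a,u=ray(fa,pa);b,v=ray(fb,pb);out=[]
    for i in range(len(u)):
        st=np.linalg.lstsq(np.c_[u[i],-v[i]],b-a,rcond=None)[0]
        A=a+st[0]*u[i];B=b+st[1]*v[i];out.append(np.r_[(A+B)/2,np.linalg.norm(A-B)])
    return np.array(out)
def proj(f,P):
    K,d,c,R=cam(f)
    return cv2.projectPoints(np.float64(P).reshape(-1,3),cv2.Rodrigues(R.T)[0],-R.T@c,K,d)[0][:,0]
E
python3 - <<'E'
import pickle,cv2
F=pickle.load(open('f0.pkl','rb'))
t=F['top']['img'][155:225,305:435,::-1];s=F['side']['img'][210:375,290:460,::-1]
cv2.imwrite('pics/tc.png',cv2.resize(t,None,fx=6,fy=6,interpolation=0))
cv2.imwrite('pics/sc.png',cv2.resize(s,None,fx=3.5,fy=3.5,interpolation=0))
E
```

```text
(no output)
```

View pics/tc.png

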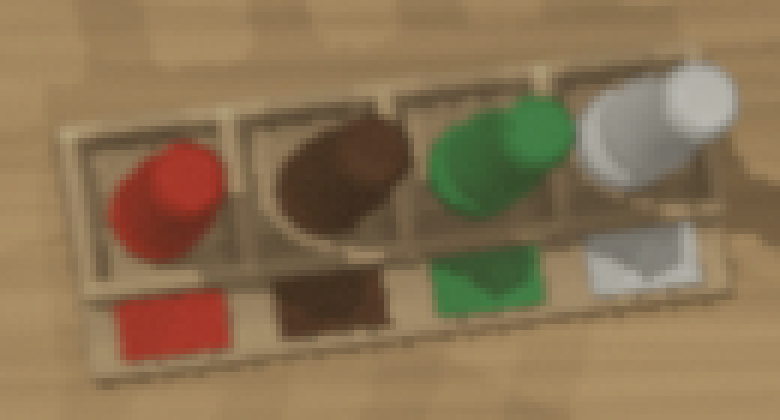

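View pics/sc.png

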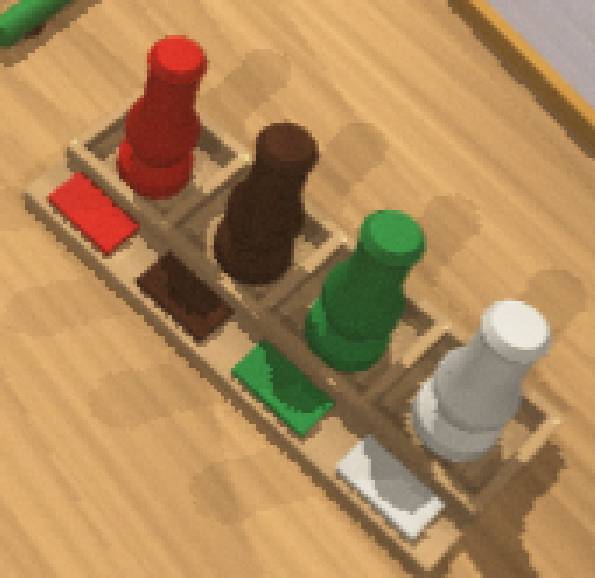

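```bash
cat > m.py <<'E'
import pickle
from h import *
F=pickle.load(open('f0.pkl','rb'));T,S=F['top'],F['side']
seedT={'red':(188,177),'walnut':(377,147),'green':(540,131),'white':(700,97)}
seedS={'red':(177,57),'walnut':(287,145),'green':(392,236),'white':(515,327)}
def head(f,p):   # bright disc around the seed by Otsu in a small window
    im=cv2.GaussianBlur(f['img'],(0,0),3*.5); k=8; w=13
    x,y=int(round(p[0])),int(round(p[1]))
    c=cv2.resize(f['img'][y-w:y+w+1,x-w:x+w+1],None,fx=k,fy=k,interpolation=cv2.INTER_CUBIC)
    lab=cv2.cvtColor(c,cv2.COLOR_RGB2LAB).astype(float); n=c.shape[0]//2
    ref=np.median(lab[n-12:n+12,n-12:n+12].reshape(-1,3),axis=0)
    m=(np.linalg.norm((lab-ref)*[1,1,1],axis=2)<12).astype(np.uint8)
    m=cv2.morphologyEx(m,cv2.MORPH_OPEN,np.ones((25,25)))
    l=cv2.connectedComponents(m)[1]; m=(l==l[n,n]).astype(np.uint8)
    (ex,ey),ax,an=cv2.fitEllipse(max(cv2.findContours(m,0,1)[0],key=len))
    return np.array([x-w+(ex+.5)/k-.5,y-w+(ey+.5)/k-.5]),np.array(ax)/k
for n in seedT:
    a=np.array(seedT[n])/6+[305,155]-.5; b=np.array(seedS[n])/3.5+[290,210]-.5
    ha,sa=head(T,a);hb,sb=head(S,b)
    print(n,a.round(1),ha.round(1),sa.round(1),b.round(1),hb.round(1),sb.round(1),'\n   seed',tri(T,a,S,b).round(4),'ell',tri(T,ha,S,hb).round(4),'top@.108',onz(T,ha,.108)[0,:2].round(4),'side',onz(S,hb,.108)[0,:2].round(4))
# blue
C={}
for n,f,roi in(('top',T,(150,230,120,265)),('side',S,(110,205,180,305))):
    hsv=cv2.cvtColor(f['img'],cv2.COLOR_RGB2HSV); m=cv2.inRange(hsv,(105,90,30),(130,255,255))
    z=np.zeros_like(m); z[roi[0]:roi[1],roi[2]:roi[3]]=m[roi[0]:roi[1],roi[2]:roi[3]]
    c=max(cv2.findContours(z,0,1)[0],key=cv2.contourArea); h=cv2.convexHull(c)
    C[n]=cv2.approxPolyN(h,4 if n=='top' else 6,ensure_convex=True)[0]
    print(n,C[n].tolist())
q=onz(T,C['top'],.02);print(q.round(4),[np.linalg.norm(q[i]-q[i-1]).round(4) for i in range(4)])
print('mean',q.mean(0))
E
python3 m.py
python3 - <<'E'
import pickle,cv2
F=pickle.load(open('f0.pkl','rb'))
t=F['top']['img'][155:230,125:260,::-1];s=F['side']['img'][110:205,180:305,::-1]
t=cv2.resize(t,(648,360),interpolation=0)
s=cv2.resize(s,None,fx=6,fy=6,interpolation=0)
cv2.imwrite('pics/bs.png',s)
E
```

```text
red [335.8 184. ] [335.5 184.1] [10.3 11. ] [340.1 225.8] [340.4 224.8] [ 9.2 12.4] 
   seed [[ 0.555  -0.1191  0.1035  0.0008]] ell [[ 0.555  -0.1185  0.1054  0.0006]] top@.108 [ 0.5543 -0.118 ] side [ 0.5537 -0.12  ]
walnut [367.3 179. ] [362.4 182.6] [13.8 22.7] [371.5 250.9] [371.3 250.6] [10.5 15.3] 
   seed [[ 0.5641 -0.1876  0.1046  0.0022]] ell [[ 0.5621 -0.1817  0.0992  0.0102]] top@.108 [ 0.5567 -0.1765] side [ 0.5612 -0.1877]
green [394.5 176.3] [394.2 176.1] [ 9.9 10.2] [401.5 276.9] [402.2 275.6] [10.9 14.5] 
   seed [[ 0.5698 -0.2485  0.1031  0.0009]] ell [[ 5.704e-01 -2.478e-01  1.054e-01  4.000e-04]] top@.108 [ 0.5698 -0.2469] side [ 0.5689 -0.2486]
white [421.2 170.7] [421.3 171. ] [ 9.3 10.5] [436.6 302.9] [437.6 302.2] [11.5 16.2] 
   seed [[ 0.5818 -0.3092  0.1019  0.0008]] ell [[ 0.5813 -0.3091  0.1047  0.0009]] top@.108 [ 0.5804 -0.3076] side [ 0.5795 -0.3099]
top [[247, 195], [142, 217], [137, 190], [242, 168]]
side [[292, 173], [282, 182], [270, 190], [233, 166], [192, 132], [214, 119]]
[[0.5451 0.0802 0.02  ]
 [0.4975 0.3326 0.02  ]
 [0.5628 0.3455 0.02  ]
 [0.6101 0.0913 0.02  ]] [np.float64(0.066), np.float64(0.2569), np.float64(0.0666), np.float64(0.2586)]
mean [0.55386828 0.21241322 0.02      ]
```

View pics/bs.png

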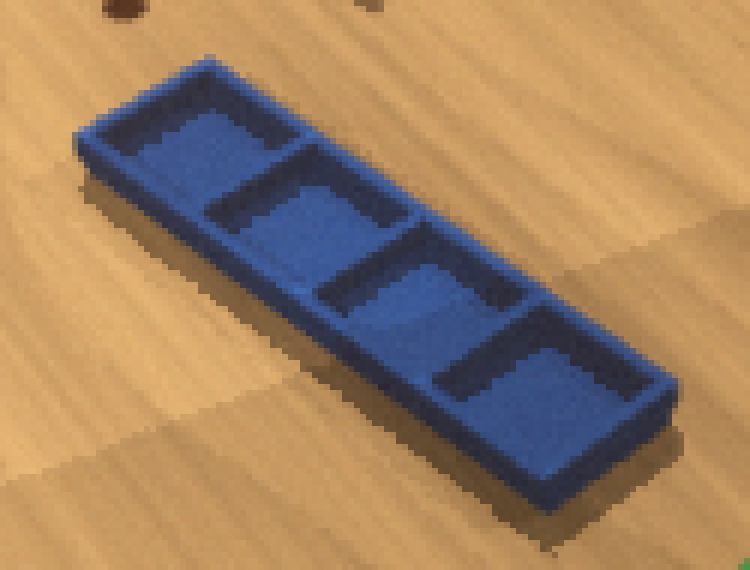

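The crop shows the blue rack's top rim corners clearly at crop pixels (211,60), (78,135), (547,490) and (677,380), with four empty bays.

Run:
```python
import pickle
from h import *
F=pickle.load(open('f0.pkl','rb'));T,S=F['top'],F['side']
s=np.array([(211,60),(78,135),(547,490),(677,380)])/6+[180,110]-.5
t=np.array([(137,190),(142,217),(247,195),(242,168)])
print(tri(T,t,S,s).round(4))
a=onz(S,s,.02);b=onz(T,t,.02)
for q in(a,b):
  d=(q[0]+q[1]-q[2]-q[3]);e=q[0]+q[3]-q[1]-q[2]
  print(q.mean(0).round(4),'yaw',np.arctan2(-d[0],d[1]),np.arctan2(e[1],e[0]),np.linalg.norm(d)/2,np.linalg.norm(e)/2)
# tiles from the top crop (red, green hue) 
for n,f,seeds in(('top',T,[(173,325),(332,302),(488,282),(643,262)]),):
  p=np.array(seeds)/6+[305,155]-.5
  q=onz(f,p,.012); print(q.round(4)); d=q[0]-q[3]; print('yaw',np.arctan2(-d[0],d[1]),np.linalg.norm(d))
ps=np.array([(94,213),(186,297),(282,387),(390,487)])/3.5+[290,210]-.5
print(tri(T,p,S,ps).round(4))
```

```text
[[0.5623 0.3451 0.0215 0.0007]
 [0.4964 0.3326 0.0216 0.0022]
 [0.5467 0.0802 0.0133 0.0019]
 [0.6102 0.0906 0.0237 0.0017]]
[0.5541 0.2125 0.02  ] yaw 0.18911235542750843 0.2211527305795929 0.26179019626104416 0.06960497490519225
[0.5539 0.2124 0.02  ] yaw 0.18521579500379276 0.18228162472161985 0.25773326232775245 0.06630821707727985
[[ 0.5093 -0.1245  0.012 ]
 [ 0.5173 -0.1883  0.012 ]
 [ 0.5242 -0.2514  0.012 ]
 [ 0.5311 -0.3148  0.012 ]]
yaw 0.1140545553175315 0.1915424633669089
[[ 5.096e-01 -1.250e-01  9.200e-03  2.000e-04]
 [ 5.177e-01 -1.890e-01  9.000e-03  4.000e-04]
 [ 5.244e-01 -2.520e-01  9.900e-03  1.000e-04]
 [ 5.317e-01 -3.159e-01  9.800e-03  9.000e-04]]
```

```bash
cat >> h.py <<'E'
D,B=.114-np.pi/2,.187-np.pi/2
FOOT=dict(red=(.5547,-.119),walnut=(.563,-.187),green=(.5698,-.2478),white=(.581,-.309))
BAY={k:(.554-np.sin(.187)*y,.2125+np.cos(.187)*y) for k,y in dict(red=-.096,walnut=-.032,green=.032,white=.096).items()}
def rows(*wps):
    from station import arm
    s=arm.get_state();R=Ro.from_euler('xyz',s['ee_rot']);yaw=s['ee_rot'][2]
    print('t',s['t'],'pos',s['eef_pos'].round(4),'rot',np.round(s['ee_rot'],3),'F',np.round(s['force'],1),'w',round(s['width'],4),'g',s['gripper_force'])
    for x,y,z,w in wps:
        d=R.inv().apply(np.array([x,y,z])-s['eef_pos'])/.06
        print((x,y,z),'->',d.round(2),'turn',round(-np.degrees((w-yaw+np.pi)%(2*np.pi)-np.pi)/5,2))
E
python3 - <<'E'
from h import *
rows((*FOOT['white'],.2,D),(*FOOT['white'],.062,D))
E
```

```text
t 0.1 pos [ 0.2945 -0.6069  0.2257] rot [ 3.14 -0.   -2.69] F [0.3 0.6 0.3] w 0.0877 g 0.0
(0.581, -0.309, 0.2) -> [-6.46  2.38  0.43] turn -14.13
(0.581, -0.309, 0.062) -> [-6.46  2.38  2.73] turn -14.13
```

>>> jog_arm([
  [[-0.8,0.3,0,-1.8],[-1.6,0.6,0,-3.6],[-2.4,0.9,0,-5.4],[-3.2,1.2,0,-7.2],[-4.0,1.5,0.1,-9],[-4.8,1.8,0.2,-10.8],[-5.6,2.1,0.3,-12.6],[-6.46,2.38,0.4,-14.1]],
], grip=70)

```text
t: 1.1
eef_pos: [0.5818, -0.3082, 0.2022]
ee_rot: [3.141, 0.0, -1.455]
force: [0.1, -0.3, 0.2]
width: 0.0698
gripper_force: 0.0
```

>>> jog_arm([
  [[0,0,0,0],[0,0,0,0],[0,0,0,0]],
])

```text
t: 1.48
eef_pos: [0.5803, -0.3103, 0.2026]
ee_rot: [3.141, 0.0, -1.461]
force: [0.3, 0.4, 0.6]
width: 0.0702
gripper_force: 0.0
```

Run:
```python
from h import *
rows((*FOOT['white'],.2,D),(*FOOT['white'],.062,D))
from station import grab_frame
f=grab_frame('side');cv2.imwrite('pics/s1.png',f['img'][:,:,::-1])
```

```text
t 1.475 pos [ 0.5803 -0.3103  0.2026] rot [ 3.141  0.    -1.461] F [0.3 0.4 0.6] w 0.0702 g 0.0
(0.581, -0.309, 0.2) -> [-0.02 -0.01  0.04] turn -0.05
(0.581, -0.309, 0.062) -> [-0.02 -0.01  2.34] turn -0.05
```

View pics/s1.png

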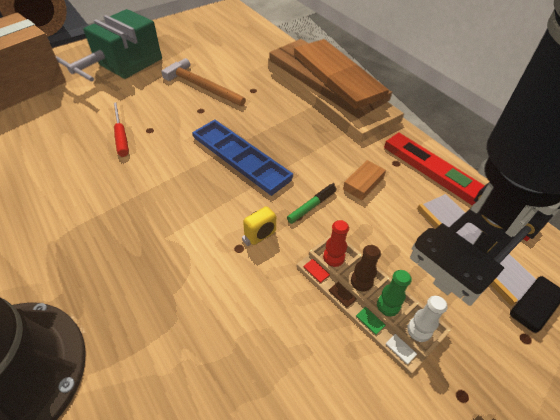

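The picture shows the gripper above the white foot (about (430,318)), fingers lined up across the row. I'll descend and grip.

>>> jog_arm([
  [[0,0,0.4,0],[0,0,0.9,0],[0,0,1.4,0],[0,0,1.9,0],[0,0,2.2,0],[0,0,2.34,0],[0,0,2.34,0]],
])

```text
t: 2.4
eef_pos: [0.5811, -0.3099, 0.0623]
ee_rot: [3.142, -0.0, -1.46]
force: [-0.3, 0.6, 1.5]
width: 0.0701
gripper_force: 0.0
```

>>> jog_arm([
  [[0,0,0,0],[0,0,0,0],[0,0,0,0],[0,0,0,0],[0,0,0,0],[0,0,0,0]],
], grip=10, squeeze=20)

```text
t: 3.15
eef_pos: [0.581, -0.3096, 0.0622]
ee_rot: [3.141, 0.0, -1.459]
force: [-0.5, -0.2, 1.0]
width: 0.0272
gripper_force: 19.8
```

>>> jog_arm([
  [[0,0,-0.1,0],[0,0,-0.4,0],[0,0,-0.9,0],[0,0,-1.4,0],[0,0,-1.9,0],[0,0,-2.2,0],[0,0,-2.3,0],[0,0,-2.3,0]],
])

```text
t: 4.15
eef_pos: [0.5808, -0.3094, 0.1999]
ee_rot: [3.141, 0.0, -1.459]
force: [-1.0, -0.0, -2.4]
width: 0.0269
gripper_force: 19.8
```

Run:
```python
from h import *
rows((*BAY['white'],.2,B),(*BAY['white'],.063,B))
```

```text
t 4.15 pos [ 0.5808 -0.3094  0.1999] rot [ 3.141  0.    -1.459] F [-1.  -0.  -2.4] w 0.0269 g 19.806197928965048
(np.float64(0.5361524444647255), np.float64(0.3068263736259128), 0.2) -> [-10.29  -0.4    0.  ] turn -0.87
(np.float64(0.5361524444647255), np.float64(0.3068263736259128), 0.063) -> [-10.29  -0.4    2.29] turn -0.87
```

>>> jog_arm([
  [[-0.2,0,0,0],[-0.6,0,0,0],[-1.2,-0.1,0,0],[-1.9,-0.1,0,0],[-2.7,-0.1,0,0],[-3.5,-0.15,0,0],[-4.3,-0.2,0,0],[-5.1,-0.2,0,0]],
])

```text
t: 5.15
eef_pos: [0.5579, -0.0021, 0.1992]
ee_rot: [3.14, -0.0, -1.459]
force: [1.0, -0.1, -0.8]
width: 0.027
gripper_force: 19.9
```

>>> jog_arm([
  [[-0.8,0,0,-0.1],[-1.6,-0.1,0,-0.2],[-2.4,-0.1,0,-0.3],[-3.2,-0.1,0,-0.5],[-4.0,-0.15,0,-0.7],[-4.6,-0.2,0,-0.9],[-5.0,-0.2,0,-0.9],[-5.2,-0.2,0,-0.9]],
])

```text
t: 6.15
eef_pos: [0.5354, 0.3081, 0.1994]
ee_rot: [3.14, -0.001, -1.38]
force: [-0.1, -0.3, -1.3]
width: 0.0266
gripper_force: 19.9
```

>>> jog_arm([
  [[0,0,0,0],[0,0,0,0],[0,0,0,0]],
])

```text
t: 6.52
eef_pos: [0.5363, 0.3063, 0.2004]
ee_rot: [-3.141, 0.0, -1.382]
force: [0.3, 0.5, -0.2]
width: 0.0268
gripper_force: 19.9
```

Run:
```python
from h import *
rows((*BAY['white'],.2,B),(*BAY['white'],.063,B))
from station import grab_frame
f=grab_frame('side');cv2.imwrite('pics/s2.png',f['img'][:,:,::-1])
```

```text
t 6.525 pos [0.5363 0.3063 0.2004] rot [-3.141  0.    -1.382] F [ 0.3  0.5 -0.2] w 0.0268 g 19.910661510702994
(np.float64(0.5361524444647255), np.float64(0.3068263736259128), 0.2) -> [-0.01  0.    0.01] turn 0.02
(np.float64(0.5361524444647255), np.float64(0.3068263736259128), 0.063) -> [-0.01  0.    2.29] turn 0.02
```

View pics/s2.png

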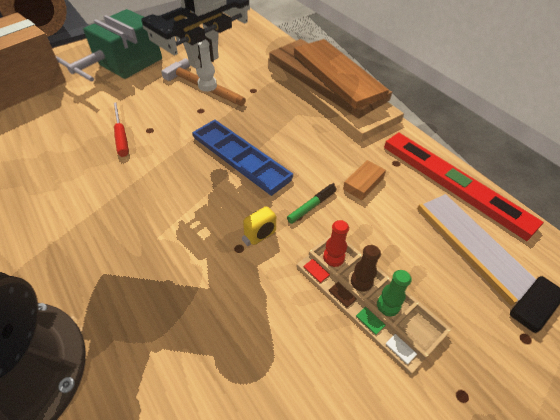

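The picture shows the white foot held upright (base about (206,88)), above the far-left bay region. I'll lower it.

>>> jog_arm([
  [[0,0,0.3,0],[0,0,0.8,0],[0,0,1.3,0],[0,0,1.7,0],[0,0,2.0,0],[0,0,2.15,0],[0,0,2.22,0],[0,0,2.26,0]],
])

```text
t: 7.58
eef_pos: [0.5365, 0.3074, 0.065]
ee_rot: [-3.141, 0.0, -1.381]
force: [-0.7, -0.5, -0.5]
width: 0.0271
gripper_force: 19.9
```

>>> jog_arm([
  [[0,0,0.01,0],[0,0,0.02,0],[0,0,0.03,0],[0,0,0.03,0],[0,0,0.03,0]],
])

```text
t: 8.2
eef_pos: [0.5362, 0.3073, 0.0628]
ee_rot: [-3.142, 0.0, -1.381]
force: [1.1, -0.7, -1.5]
width: 0.027
gripper_force: 19.9
```

Run:
```python
from h import *
rows((*BAY['white'],.0622,B))
from station import grab_frame
f=grab_frame('side');cv2.imwrite('pics/s3.png',cv2.resize(f['img'][70:210,130:310,::-1],None,fx=4,fy=4))
```

```text
t 8.2 pos [0.5362 0.3073 0.0628] rot [-3.142  0.    -1.381] F [ 1.1 -0.7 -1.5] w 0.027 g 19.910419279008238
(np.float64(0.5361524444647255), np.float64(0.3068263736259128), 0.0622) -> [0.01 0.   0.01] turn 0.03
```

View pics/s3.png

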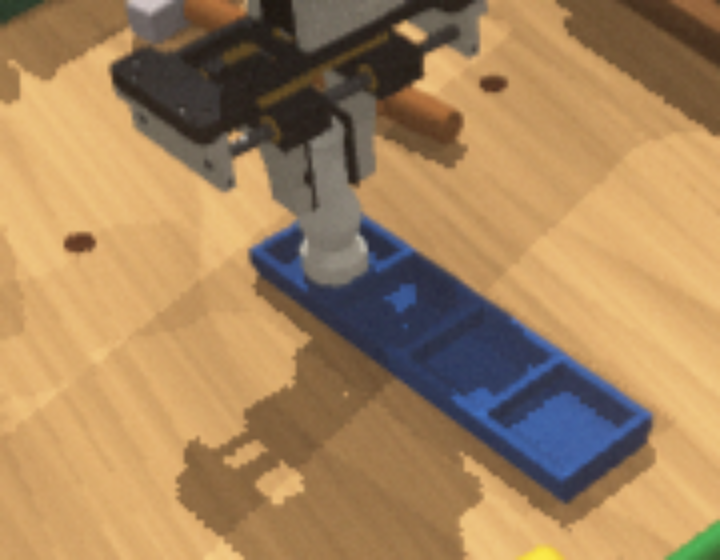

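Run:
```python
from h import *
import pickle
from station import grab_frame
S=pickle.load(open('f0.pkl','rb'))['side'];T=grab_frame('top')
a=np.linspace(0,2*np.pi,60)
c=np.array([.5362,.3073])
for z in(.008,.02,.03):
    p=proj(S,np.c_[c[0]+.02*np.cos(a),c[1]+.02*np.sin(a),a*0+z]); p=(p+.5-[130,70])*4
    print(z,'x',p[:,0].min().round(),p[:,0].max().round(),'y',p[:,1].min().round(),p[:,1].max().round())
cv2.imwrite('pics/t3.png',cv2.resize(T['img'][140:240,110:260,::-1],None,fx=5,fy=5))
y=.096
print((proj(S,[[*(c+np.array([np.cos(.187)*u-np.sin(.187)*v,np.sin(.187)*u+np.cos(.187)*v])),.02] for u,v in((-.035,-.035),(-.035,.035),(-.029,-.029),(-.029,.029))])+.5-[130,70])*4)
```

```text
0.008 x 303.0 370.0 y 245.0 289.0
0.02 x 300.0 368.0 y 229.0 273.0
0.03 x 298.0 366.0 y 216.0 260.0
[[326.06696762 306.83499783]
 [250.57360522 250.25117165]
 [327.48366482 296.97051193]
 [264.89729377 250.35007714]]
```

View pics/t3.png

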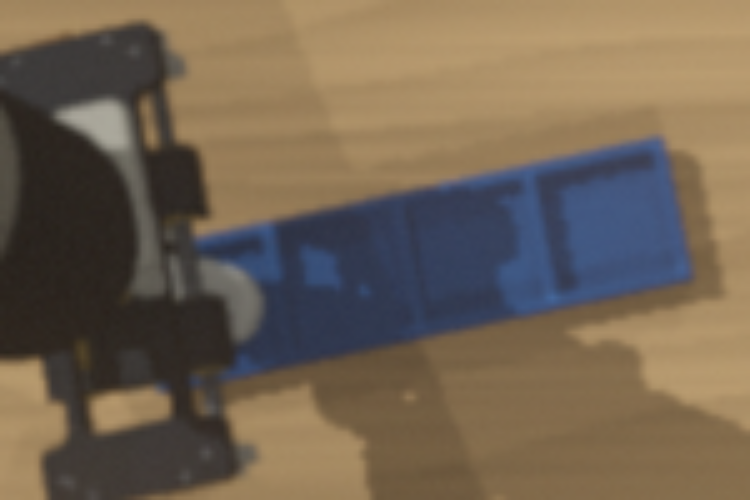

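The base shows at crop (335,285), within a pixel of the projection for a foot on the bay floor, and the top view agrees. I'll press down the last millimetre and release.

>>> jog_arm([
  [[0,0,0.01,0],[0,0,0.015,0],[0,0,0.015,0]],
])

```text
t: 8.68
eef_pos: [0.5362, 0.3073, 0.0621]
ee_rot: [-3.141, 0.0, -1.381]
force: [-1.6, -0.1, 2.4]
width: 0.0268
gripper_force: 20.0
```

>>> jog_arm([
  [[0,0,0,0],[0,0,0,0],[0,0,0,0],[0,0,0,0]],
], grip=70)

```text
t: 9.18
eef_pos: [0.5362, 0.3072, 0.0618]
ee_rot: [3.142, -0.0, -1.381]
force: [-0.1, -0.0, 0.1]
width: 0.0612
gripper_force: 0.0
```

>>> jog_arm([
  [[0,0,-0.2,0],[0,0,-0.5,0],[0,0,-1.0,0],[0,0,-1.5,0],[0,0,-2.0,0],[0,0,-2.3,0],[0,0,-2.3,0]],
])

```text
t: 10.05
eef_pos: [0.5369, 0.3079, 0.2024]
ee_rot: [-3.138, 0.002, -1.381]
force: [-0.4, 0.0, -1.6]
width: 0.0698
gripper_force: 0.0
```

Run:
```python
from h import *
rows((*FOOT['green'],.2,D),(*FOOT['green'],.062,D))
```

```text
t 10.05 pos [0.5369 0.3079 0.2024] rot [-3.138e+00  2.000e-03 -1.381e+00] F [-0.4  0.  -1.6] w 0.0698 g 0.0
(0.5698, -0.2478, 0.2) -> [9.2  1.21 0.02] turn 0.87
(0.5698, -0.2478, 0.062) -> [9.2  1.22 2.32] turn 0.87
```

>>> jog_arm([
  [[0.5,0.1,0,0],[1.1,0.15,0,0],[1.8,0.2,0,0],[2.5,0.3,0,0],[3.2,0.4,0,0],[3.9,0.5,0,0],[4.6,0.6,0,0]],
])

```text
t: 10.92
eef_pos: [0.5519, 0.0271, 0.1992]
ee_rot: [3.14, -0.0, -1.381]
force: [1.3, -0.1, -0.6]
width: 0.0701
gripper_force: 0.0
```

>>> jog_arm([
  [[0.8,0.1,0,0.1],[1.6,0.2,0,0.2],[2.4,0.3,0,0.3],[3.2,0.4,0,0.5],[3.9,0.5,0,0.7],[4.4,0.6,0,0.87],[4.6,0.61,0.02,0.87],[4.6,0.61,0.02,0.87]],
])

```text
t: 11.92
eef_pos: [0.5683, -0.2491, 0.1978]
ee_rot: [3.14, 0.001, -1.458]
force: [0.4, -0.2, 0.3]
width: 0.0697
gripper_force: 0.0
```

>>> jog_arm([
  [[0,0,0,0],[0,0,0,0]],
])

```text
t: 12.18
eef_pos: [0.5692, -0.2476, 0.1988]
ee_rot: [-3.141, 0.0, -1.455]
force: [-0.4, 0.7, 0.2]
width: 0.0701
gripper_force: 0.0
```

Run:
```python
from h import *
rows((*FOOT['green'],.062,D))
from station import grab_frame
f=grab_frame('side');cv2.imwrite('pics/s4.png',f['img'][:,:,::-1])
```

```text
t 12.175 pos [ 0.5692 -0.2476  0.1988] rot [-3.141  0.    -1.455] F [-0.4  0.7  0.2] w 0.0701 g 0.0
(0.5698, -0.2478, 0.062) -> [ 0.01 -0.01  2.28] turn 0.02
```

View pics/s4.png

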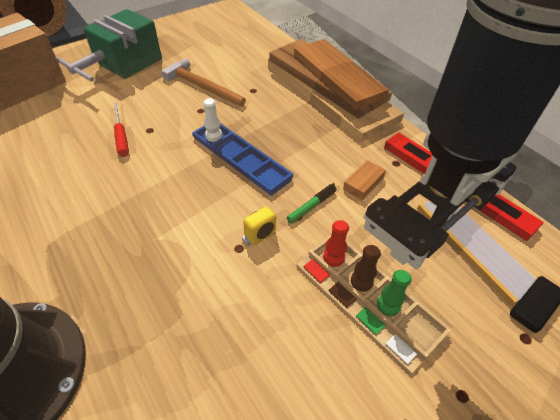

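The white foot stands upright in the leftmost blue bay (base about (214,135)), and the gripper is above the green foot.

>>> jog_arm([
  [[0,0,0.4,0],[0,0,0.9,0],[0,0,1.4,0],[0,0,1.9,0],[0,0,2.2,0],[0.01,-0.01,2.28,0],[0.01,-0.01,2.28,0]],
])

```text
t: 13.1
eef_pos: [0.5703, -0.2491, 0.0624]
ee_rot: [-3.141, -0.0, -1.456]
force: [0.0, 0.1, 1.6]
width: 0.0698
gripper_force: 0.0
```

>>> jog_arm([
  [[0,0,0,0],[0,0,0,0],[0,0,0,0],[0,0,0,0],[0,0,0,0],[0,0,0,0]],
], grip=10)

```text
t: 13.85
eef_pos: [0.5697, -0.2491, 0.0619]
ee_rot: [3.141, -0.0, -1.457]
force: [-0.2, 0.4, 0.8]
width: 0.0269
gripper_force: 19.8
```

>>> jog_arm([
  [[0,0,-0.1,0],[0,0,-0.4,0],[0,0,-0.9,0],[0,0,-1.4,0],[0,0,-1.9,0],[0,0,-2.2,0],[0,0,-2.3,0],[0,0,-2.3,0]],
])

```text
t: 14.85
eef_pos: [0.5697, -0.249, 0.2004]
ee_rot: [-3.141, -0.0, -1.457]
force: [0.1, -0.5, -0.9]
width: 0.0268
gripper_force: 19.8
```

Run:
```python
from h import *
rows((*BAY['green'],.2,B))
```

```text
t 14.85 pos [ 0.5697 -0.249   0.2004] rot [-3.141 -0.    -1.457] F [ 0.1 -0.5 -0.9] w 0.0268 g 19.78274807701382
(np.float64(0.5480508148215752), np.float64(0.24394212454197092), 0.2) -> [-8.2  -0.58  0.01] turn -0.84
```

>>> jog_arm([
  [[-0.2,0,0,0],[-0.6,0,0,0],[-1.2,-0.1,0,0],[-1.9,-0.1,0,0],[-2.6,-0.2,0,0],[-3.3,-0.2,0,0],[-4.0,-0.3,0,0]],
])

```text
t: 15.72
eef_pos: [0.5592, -0.0068, 0.1991]
ee_rot: [3.14, -0.0, -1.457]
force: [0.3, -0.2, -0.6]
width: 0.0273
gripper_force: 19.9
```

>>> jog_arm([
  [[-0.7,0,0,-0.1],[-1.4,-0.1,0,-0.2],[-2.1,-0.1,0,-0.3],[-2.8,-0.2,0,-0.5],[-3.4,-0.2,0,-0.7],[-3.8,-0.28,0,-0.84],[-4.1,-0.28,0,-0.84],[-4.2,-0.28,0,-0.84]],
])

```text
t: 16.73
eef_pos: [0.548, 0.2443, 0.1994]
ee_rot: [3.141, -0.0, -1.383]
force: [-0.0, -0.8, -2.0]
width: 0.0271
gripper_force: 19.9
```

>>> jog_arm([
  [[0,0,0,0],[0,0,0,0],[0,0,0,0]],
])

```text
t: 17.1
eef_pos: [0.5484, 0.243, 0.2]
ee_rot: [-3.141, 0.0, -1.384]
force: [-0.7, -0.1, -1.9]
width: 0.0275
gripper_force: 19.9
```

Run:
```python
from h import *
rows((*BAY['green'],.062,B))
```

```text
t 17.1 pos [0.5484 0.243  0.2   ] rot [-3.141  0.    -1.384] F [-0.7 -0.1 -1.9] w 0.0275 g 19.856664342623844
(np.float64(0.5480508148215752), np.float64(0.24394212454197092), 0.062) -> [-0.02  0.    2.3 ] turn -0.01
```

>>> jog_arm([
  [[-0.02,0,0.3,0],[-0.02,0,0.8,0],[-0.02,0,1.3,0],[-0.02,0,1.7,0],[-0.02,0,2.0,0],[-0.02,0,2.15,0],[-0.02,0,2.22,0],[-0.02,0,2.26,0]],
])

```text
t: 18.1
eef_pos: [0.5485, 0.245, 0.0647]
ee_rot: [-3.141, 0.0, -1.383]
force: [0.1, 0.2, -1.0]
width: 0.027
gripper_force: 19.9
```

>>> jog_arm([
  [[0,0,0.01,0],[0,0,0.02,0],[0,0,0.03,0],[0,0,0.04,0],[0,0,0.05,0],[0,0,0.05,0]],
])

```text
t: 18.85
eef_pos: [0.5483, 0.245, 0.0618]
ee_rot: [-3.141, 0.0, -1.383]
force: [-1.9, 0.0, 4.1]
width: 0.0273
gripper_force: 20.0
```

Contact is felt at the floor height. I'll release and go on.

>>> jog_arm([
  [[0,0,0,0],[0,0,0,0],[0,0,0,0],[0,0,0,0]],
], grip=70)

```text
t: 19.35
eef_pos: [0.5481, 0.2449, 0.0611]
ee_rot: [3.141, -0.0, -1.383]
force: [-0.1, 0.8, 0.2]
width: 0.0615
gripper_force: 0.0
```

>>> jog_arm([
  [[0,0,-0.2,0],[0,0,-0.5,0],[0,0,-1.0,0],[0,0,-1.5,0],[0,0,-2.0,0],[0,0,-2.3,0],[0,0,-2.3,0]],
])

```text
t: 20.23
eef_pos: [0.5489, 0.2454, 0.2018]
ee_rot: [-3.138, 0.002, -1.383]
force: [0.2, -0.5, -0.3]
width: 0.0699
gripper_force: 0.0
```

Run:
```python
from h import *
rows((*FOOT['walnut'],.2,D),(*FOOT['walnut'],.062,D))
```

```text
t 20.225 pos [0.5489 0.2454 0.2018] rot [-3.138e+00  2.000e-03 -1.383e+00] F [ 0.2 -0.5 -0.3] w 0.0699 g 0.0
(0.563, -0.187, 0.2) -> [7.12 1.11 0.01] turn 0.84
(0.563, -0.187, 0.062) -> [7.13 1.12 2.31] turn 0.84
```

>>> jog_arm([
  [[0.4,0.1,0,0],[0.9,0.15,0,0],[1.5,0.2,0,0],[2.2,0.3,0,0],[2.9,0.4,0,0],[3.6,0.5,0,0]],
])

```text
t: 20.98
eef_pos: [0.5579, 0.0248, 0.1985]
ee_rot: [3.14, -0.0, -1.384]
force: [0.4, 0.3, -0.2]
width: 0.0703
gripper_force: 0.0
```

>>> jog_arm([
  [[0.7,0.1,0,0.1],[1.4,0.2,0,0.3],[2.1,0.3,0,0.5],[2.8,0.4,0,0.7],[3.3,0.5,0,0.84],[3.53,0.61,0.0,0.84],[3.53,0.61,0.0,0.84],[3.53,0.61,0.0,0.84]],
])

```text
t: 21.98
eef_pos: [0.5621, -0.1873, 0.1992]
ee_rot: [3.141, 0.0, -1.456]
force: [0.2, 0.1, -0.0]
width: 0.0701
gripper_force: 0.0
```

>>> jog_arm([
  [[0,0,0,0],[0,0,0,0]],
])

```text
t: 22.22
eef_pos: [0.5625, -0.1871, 0.1993]
ee_rot: [-3.141, -0.0, -1.456]
force: [-0.5, -0.2, -0.2]
width: 0.07
gripper_force: 0.0
```

Run:
```python
from h import *
rows((*FOOT['walnut'],.062,D))
from station import grab_frame
f=grab_frame('side');cv2.imwrite('pics/s5.png',f['img'][:,:,::-1])
```

```text
t 22.225 pos [ 0.5625 -0.1871  0.1993] rot [-3.141 -0.    -1.456] F [-0.5 -0.2 -0.2] w 0.07 g 0.0
(0.563, -0.187, 0.062) -> [-0.   -0.01  2.29] turn 0.01
```

View pics/s5.png

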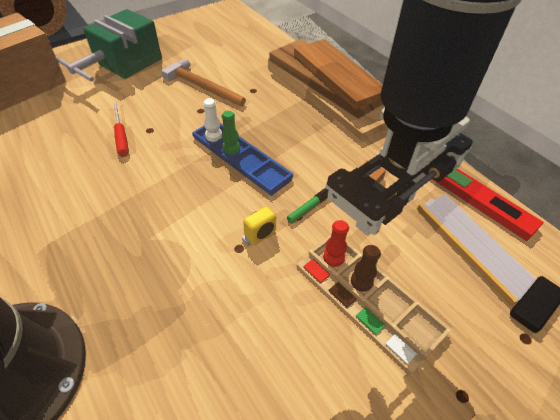

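The green foot stands upright next to white in the second bay (base about (231,148)), and the gripper is above walnut.

>>> jog_arm([
  [[0,0,0.4,0],[0,0,0.9,0],[0,0,1.4,0],[0,0,1.9,0],[0,0,2.2,0],[0,-0.01,2.29,0],[0,-0.01,2.29,0]],
])

```text
t: 23.15
eef_pos: [0.5632, -0.1876, 0.062]
ee_rot: [3.141, -0.0, -1.456]
force: [-0.2, 0.3, 0.4]
width: 0.0699
gripper_force: 0.0
```

>>> jog_arm([
  [[0,0,0,0],[0,0,0,0],[0,0,0,0],[0,0,0,0],[0,0,0,0],[0,0,0,0]],
], grip=10)

```text
t: 23.9
eef_pos: [0.5628, -0.1878, 0.062]
ee_rot: [3.141, -0.0, -1.457]
force: [-1.5, 0.1, 2.2]
width: 0.027
gripper_force: 19.8
```

>>> jog_arm([
  [[0,0,-0.1,0],[0,0,-0.4,0],[0,0,-0.9,0],[0,0,-1.4,0],[0,0,-1.9,0],[0,0,-2.2,0],[0,0,-2.3,0],[0,0,-2.3,0]],
])

```text
t: 24.9
eef_pos: [0.5629, -0.1877, 0.1997]
ee_rot: [-3.141, 0.0, -1.457]
force: [0.1, 0.1, -0.5]
width: 0.0271
gripper_force: 19.9
```

Run:
```python
from h import *
rows((*BAY['walnut'],.2,B))
```

```text
t 24.9 pos [ 0.5629 -0.1877  0.1997] rot [-3.141  0.    -1.457] F [ 0.1  0.1 -0.5] w 0.0271 g 19.860068029520335
(np.float64(0.5599491851784248), np.float64(0.18105787545802907), 0.2) -> [-6.11 -0.65 -0.  ] turn -0.84
```

>>> jog_arm([
  [[-0.2,0,0,0],[-0.6,0,0,0],[-1.2,-0.1,0,0],[-1.8,-0.2,0,0],[-2.4,-0.3,0,0],[-3.1,-0.35,0,0]],
])

```text
t: 25.65
eef_pos: [0.562, 0.001, 0.1989]
ee_rot: [3.14, -0.0, -1.457]
force: [-0.3, -0.5, -0.9]
width: 0.0269
gripper_force: 20.0
```

>>> jog_arm([
  [[-0.7,0,0,-0.2],[-1.4,-0.1,0,-0.4],[-2.0,-0.2,0,-0.6],[-2.5,-0.3,0,-0.84],[-2.85,-0.3,0,-0.84],[-3.01,-0.3,0,-0.84],[-3.01,-0.3,0,-0.84]],
])

```text
t: 26.52
eef_pos: [0.5596, 0.181, 0.1996]
ee_rot: [3.141, -0.0, -1.383]
force: [-0.1, -0.6, -1.3]
width: 0.027
gripper_force: 20.0
```

>>> jog_arm([
  [[0,0,0,0],[0,0,0,0],[0,0,0,0]],
])

```text
t: 26.9
eef_pos: [0.5601, 0.1804, 0.2]
ee_rot: [-3.141, 0.0, -1.384]
force: [-0.9, -0.2, -1.8]
width: 0.0274
gripper_force: 20.0
```

Run:
```python
from h import *
rows((*BAY['walnut'],.062,B))
```

```text
t 26.9 pos [0.5601 0.1804 0.2   ] rot [-3.141  0.    -1.384] F [-0.9 -0.2 -1.8] w 0.0274 g 19.986943519179476
(np.float64(0.5599491851784248), np.float64(0.18105787545802907), 0.062) -> [-0.01  0.    2.3 ] turn -0.0
```

>>> jog_arm([
  [[-0.01,0,0.3,0],[-0.01,0,0.8,0],[-0.01,0,1.3,0],[-0.01,0,1.7,0],[-0.01,0,2.0,0],[-0.01,0,2.15,0],[-0.01,0,2.22,0],[-0.01,0,2.26,0]],
])

```text
t: 27.9
eef_pos: [0.5602, 0.1816, 0.0647]
ee_rot: [-3.141, 0.0, -1.383]
force: [-0.2, -0.5, -0.3]
width: 0.0273
gripper_force: 20.0
```

>>> jog_arm([
  [[0,0,0.01,0],[0,0,0.02,0],[0,0,0.03,0],[0,0,0.04,0],[0,0,0.05,0],[0,0,0.05,0]],
])

```text
t: 28.65
eef_pos: [0.5601, 0.1815, 0.0619]
ee_rot: [-3.141, -0.0, -1.383]
force: [-1.9, -0.9, 4.8]
width: 0.0273
gripper_force: 20.1
```

>>> jog_arm([
  [[0,0,0,0],[0,0,0,0],[0,0,0,0],[0,0,0,0]],
], grip=70)

```text
t: 29.15
eef_pos: [0.5598, 0.1815, 0.0611]
ee_rot: [3.141, -0.0, -1.383]
force: [-0.2, 0.6, -0.4]
width: 0.0616
gripper_force: 0.0
```

>>> jog_arm([
  [[0,0,-0.2,0],[0,0,-0.5,0],[0,0,-1.0,0],[0,0,-1.5,0],[0,0,-2.0,0],[0,0,-2.3,0],[0,0,-2.3,0]],
])

```text
t: 30.02
eef_pos: [0.5607, 0.182, 0.2017]
ee_rot: [-3.138, 0.001, -1.383]
force: [-0.1, 0.4, -0.0]
width: 0.0699
gripper_force: 0.0
```

Run:
```python
from h import *
rows((*FOOT['red'],.2,D),(*FOOT['red'],.062,D))
```

```text
t 30.025 pos [0.5607 0.182  0.2017] rot [-3.138e+00  1.000e-03 -1.383e+00] F [-0.1  0.4 -0. ] w 0.0699 g 0.0
(0.5547, -0.119, 0.2) -> [4.91 1.03 0.02] turn 0.84
(0.5547, -0.119, 0.062) -> [4.91 1.04 2.32] turn 0.84
```

>>> jog_arm([
  [[0.4,0.1,0,0],[0.9,0.2,0,0],[1.6,0.4,0,0],[2.3,0.5,0,0]],
])

```text
t: 30.52
eef_pos: [0.5549, 0.0383, 0.1985]
ee_rot: [3.14, -0.0, -1.383]
force: [-0.0, 0.0, 0.0]
width: 0.0698
gripper_force: 0.0
```

>>> jog_arm([
  [[0.7,0.1,0,0.2],[1.4,0.2,0,0.4],[2.0,0.4,0,0.6],[2.4,0.5,0,0.84],[2.6,0.53,0.0,0.84],[2.6,0.53,0.0,0.84],[2.6,0.53,0.0,0.84]],
])

```text
t: 31.4
eef_pos: [0.5538, -0.1184, 0.199]
ee_rot: [3.141, 0.0, -1.456]
force: [0.5, 0.7, -0.7]
width: 0.0701
gripper_force: 0.0
```

>>> jog_arm([
  [[0,0,0,0],[0,0,0,0]],
])

```text
t: 31.65
eef_pos: [0.554, -0.1182, 0.1993]
ee_rot: [-3.141, 0.0, -1.456]
force: [0.1, -0.4, 0.5]
width: 0.0704
gripper_force: 0.0
```

Run:
```python
from h import *
rows((*FOOT['red'],.062,D))
```

```text
t 31.65 pos [ 0.554  -0.1182  0.1993] rot [-3.141  0.    -1.456] F [ 0.1 -0.4  0.5] w 0.0704 g 0.0
(0.5547, -0.119, 0.062) -> [ 0.01 -0.01  2.29] turn 0.01
```

>>> jog_arm([
  [[0,0,0.4,0],[0,0,0.9,0],[0,0,1.4,0],[0,0,1.9,0],[0,0,2.2,0],[0.01,-0.01,2.29,0],[0.01,-0.01,2.29,0]],
])

```text
t: 32.52
eef_pos: [0.5548, -0.1193, 0.062]
ee_rot: [3.142, -0.0, -1.456]
force: [0.5, 0.4, 0.5]
width: 0.0698
gripper_force: 0.0
```

>>> jog_arm([
  [[0,0,0,0],[0,0,0,0],[0,0,0,0],[0,0,0,0],[0,0,0,0],[0,0,0,0]],
], grip=10)

```text
t: 33.28
eef_pos: [0.5545, -0.1194, 0.0619]
ee_rot: [3.141, -0.0, -1.457]
force: [-0.5, 1.1, 0.9]
width: 0.0272
gripper_force: 19.8
```

>>> jog_arm([
  [[0,0,-0.1,0],[0,0,-0.4,0],[0,0,-0.9,0],[0,0,-1.4,0],[0,0,-1.9,0],[0,0,-2.2,0],[0,0,-2.3,0],[0,0,-2.3,0]],
])

```text
t: 34.28
eef_pos: [0.5544, -0.1193, 0.1998]
ee_rot: [-3.141, 0.0, -1.457]
force: [0.4, -0.2, -2.2]
width: 0.027
gripper_force: 19.8
```

Run:
```python
from h import *
rows((*BAY['red'],.2,B))
```

```text
t 34.275 pos [ 0.5544 -0.1193  0.1998] rot [-3.141  0.    -1.457] F [ 0.4 -0.2 -2.2] w 0.027 g 19.804965018483927
(np.float64(0.5718475555352746), np.float64(0.11817362637408721), 0.2) -> [-3.9  -0.74 -0.  ] turn -0.84
```

>>> jog_arm([
  [[-0.2,0,0,0],[-0.6,-0.1,0,-0.1],[-1.2,-0.2,0,-0.3],[-1.9,-0.4,0,-0.5],[-2.6,-0.6,0,-0.7],[-3.3,-0.74,0,-0.84],[-3.7,-0.74,0,-0.84],[-3.9,-0.74,0,-0.84]],
])

```text
t: 35.28
eef_pos: [0.5712, 0.1197, 0.1988]
ee_rot: [3.14, -0.0, -1.382]
force: [-0.0, 0.0, -1.1]
width: 0.0271
gripper_force: 20.1
```

>>> jog_arm([
  [[0,0,0,0],[0,0,0,0],[0,0,0,0],[0,0,0,0]],
])

```text
t: 35.78
eef_pos: [0.5721, 0.1175, 0.1999]
ee_rot: [-3.141, 0.0, -1.384]
force: [0.0, 0.2, -2.5]
width: 0.027
gripper_force: 20.1
```

Run:
```python
from h import *
rows((*BAY['red'],.062,B))
```

```text
t 35.775 pos [0.5721 0.1175 0.1999] rot [-3.141  0.    -1.384] F [ 0.   0.2 -2.5] w 0.027 g 20.05728812205689
(np.float64(0.5718475555352746), np.float64(0.11817362637408721), 0.062) -> [-0.01  0.    2.3 ] turn -0.01
```

>>> jog_arm([
  [[-0.01,0,0.3,0],[-0.01,0,0.8,0],[-0.01,0,1.3,0],[-0.01,0,1.7,0],[-0.01,0,2.0,0],[-0.01,0,2.15,0],[-0.01,0,2.22,0],[-0.01,0,2.26,0]],
])

```text
t: 36.78
eef_pos: [0.5724, 0.1188, 0.0647]
ee_rot: [-3.141, 0.0, -1.383]
force: [0.4, 0.5, -1.9]
width: 0.027
gripper_force: 20.1
```

>>> jog_arm([
  [[0,0,0.01,0],[0,0,0.02,0],[0,0,0.03,0],[0,0,0.04,0],[0,0,0.05,0],[0,0,0.05,0]],
])

```text
t: 37.52
eef_pos: [0.5722, 0.1188, 0.0619]
ee_rot: [-3.141, 0.0, -1.383]
force: [-2.1, -0.2, 4.6]
width: 0.0273
gripper_force: 20.2
```

Next I release, rise, and move aside to the right so both cameras can see.

>>> jog_arm([
  [[0,0,0,0],[0,0,0,0],[0,0,0,0],[0,0,0,0]],
], grip=70)

```text
t: 38.02
eef_pos: [0.5719, 0.1187, 0.0611]
ee_rot: [3.141, -0.0, -1.383]
force: [0.1, 0.7, 0.2]
width: 0.0618
gripper_force: 0.0
```

>>> jog_arm([
  [[0,0,-0.2,0],[0,0,-0.5,0],[0,0,-1.0,0],[0,0,-1.5,0],[0,0,-2.0,0],[0,0,-2.5,0],[0,0,-2.5,0]],
])

```text
t: 38.9
eef_pos: [0.5734, 0.1192, 0.215]
ee_rot: [-3.136, 0.001, -1.383]
force: [-0.2, 0.6, -0.5]
width: 0.07
gripper_force: 0.0
```

>>> jog_arm([
  [[0.5,0,0,0],[1.2,0,0,0],[1.9,0,0,0],[2.6,0,0,0],[3.3,0,0,0],[4.0,0,0,0],[4.7,0,0,0],[5.2,0,0,0]],
])

```text
t: 39.9
eef_pos: [0.6298, -0.1895, 0.2109]
ee_rot: [3.141, 0.0, -1.384]
force: [0.0, 0.2, -0.3]
width: 0.0702
gripper_force: 0.0
```

>>> jog_arm([
  [[0,0,0,0],[0,0,0,0],[0,0,0,0]],
])

```text
t: 40.28
eef_pos: [0.63, -0.187, 0.2114]
ee_rot: [-3.142, 0.0, -1.383]
force: [-0.3, 0.2, -0.3]
width: 0.0703
gripper_force: 0.0
```

Run:
```python
from h import *
from station import grab_frame
s=grab_frame('side')['img'][80:220,165:325];t=grab_frame('top')['img'][150:230,115:275]
cv2.imwrite('pics/e.png',np.vstack([cv2.resize(s,(640,560)),])[:,:,::-1]);cv2.imwrite('pics/et.png',cv2.resize(t,(800,400))[:,:,::-1])
```

```text
(no output)
```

View pics/e.png

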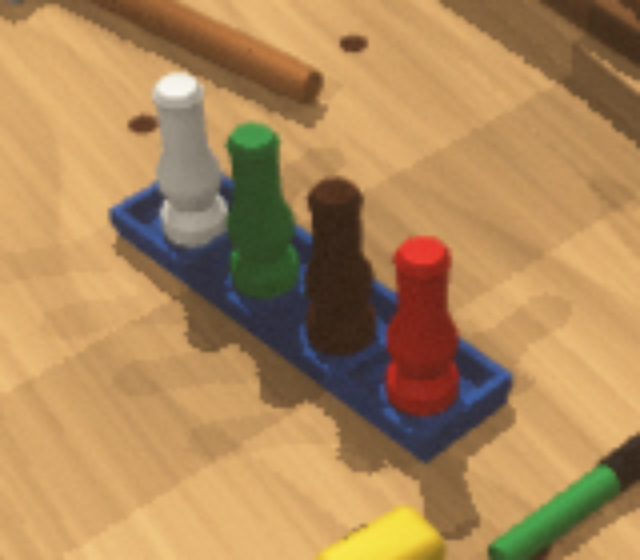

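View pics/et.png

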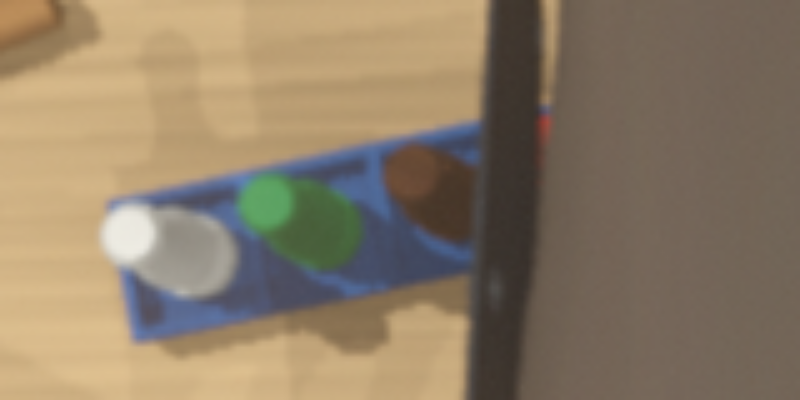

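The side picture shows all four feet upright inside their bays: white leftmost at about (193,220), then green, walnut, and red rightmost at about (423,390). The top picture agrees for the three it can see; the arm hides red. I'll hand the job in.

```bash
python3 -c "
from station import arm
print(arm.job_done())"
```

```text
the job is handed in; nothing more can be done
None
```

The job is handed in at about 40 s of the 109 s allowed: seen from the robot, the blue rack now holds white, green, walnut and red from left to right, each set down upright in its own bay.

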